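Slide the spice jar home into its parking bay

ROBOT

A 6-joint arm with a two-finger parallel gripper is mounted at the origin on the work surface; the furniture and walls round the work are solid. World frame = base frame: x ahead of the robot, y to its left, z up, the work surface at z = 0. Lengths are in m, angles in rad, forces in N, time in s.
With the tool pointing down it reaches from about 0.35 to 0.975 m from the base axis. Payload 7.1 kg.
Tool frame: the origin (TCP) lies at the very end of the fingers, on their centre line; the grasp point (between the pads) lies 19 mm behind it; z points along the fingers, y is the line along which they close (so a half turn about z gives the same grasp; the last joint's range is limited). The gripper opens to 88 mm and grips with 3 to 60 N. Pads are 20 mm wide; open, the fingers measure 115 mm over their backs; the gripper's body (75 mm by 178 mm) begins 61 mm behind the grasp point.
Start: joints at [-1.345, 0.423, 1.63, -0, 1.089, -0.019], TCP at [0.151, -0.606, 0.223] pointing down, gripper open.
Joint ranges: [-3, 3], [-0.9, 2.11], [0.09, 2.58], [-1.31, 4.45], [0.11, 2.69], [-2.54, 2.54]. Speed limits (rad/s): [2.39, 2.39, 3.01, 3.14, 3.14, 3.14].

INTERFACE

Orientations are given as a unit quaternion [w, x, y, z].
In Python, from workcell import ctrl gives the robot as it stands.
- The arm moves only by the tool move_arm, never from a script. Its argument "plan" is a list of rows, each a list of 7 numbers: the shift along the tool's x, y, z in mm, then the turn, a rotation vector about the tool's x, y, z in units of 8 degrees (1.0 is 8 degrees), then the opening, from 0 (shut) to 1 (fully open). In form: [[dx, dy, dz, ax, ay, az, jaw], ...]. A call has 1 to 8 rows; each row shifts and turns the commanded pose from where the row before left it, along the tool's axes as they then stand; what a row does not reach is not made up. A row lasts 1/8 s, in which the tool goes at most 62.5 mm and 10.7 degrees, less where a joint would pass 70% of its speed; a pose out of reach is approached as far as the arm can. A call is refused whole if a number of a shift passes 62.5 or a number of a turn 1, either way. A call with a gripper value outside its range is refused whole. The fingers move at their own pace and stop on an object; "grip_force" is the grip in N (left out, the last holds). Time passes only in rows, so rows that do not move let the fingers close. It gives the time, the measured TCP pose, the force, the opening and the grip force at its end, in the units of the state.
- ctrl.observe(): the state, without advancing time (a new reading comes with each control period).
- ctrl.get_image(name): name is "scene" or "top" or "wrist"; returns a dict with "frame" (400x640x3 uint8, red, green, blue), "z_map" (400x640 float32, m along the optical axis (not along the pixel's ray), 0 where there is no reading), "camera_matrix" (3x3 intrinsics, pixels), "world_from_camera" (4x4, takes a point from camera to world coordinates). Camera axes: x right, y down, z forward; pixel columns grow to the right and rows downward; lengths in m; the calibration is good to about 2 mm. A picture is of the moment at which its call begins.
- ctrl.hand_in(): hands the job in; it is judged then, once.
The state is a dict: "t": time; "joint_positions": joint angles; "qd": joint speeds; "effort": joint torques, N m; "ee_pos": TCP position; "orientation": TCP orientation; "force": force on the tool from outside, world axes, zero at the start; "moment": the same for the moment, N m; "width": opening from 0.0 (shut) to 1.0 (fully open); "gripper_force": force on a finger pad.
Only numpy, scipy, OpenCV 4.12 (cv2) and the standard library are available. Lean on these libraries where they do the work, as an engineer would, in place of code of your own. Each camera call takes 0.05 s, during which the arm holds its last target. There are 200 camera calls.

TASK

Push the red-capped spice jar gently across the table into the parking bay with the green backstop, until it stands fully home against that backstop. Push it low on its body so that it slides upright all the way: do not tip, lift or carry it. Leave the date stamp in the blue bay and the tape roll where they are.

Things in the scene. Friction and masses are not known exactly. Their poses are not given: they have to be found in the camera images.
- jar: Loose upright round spice jar, clear with a label and a red cap. 106 mm tall, body 42 mm in diameter at the foot and up to 97 mm, cap 45 mm in diameter; about 0.2 kg. Origin: centre of its underside; z up along the jar. Stands free on the table, and slides when pushed lower than 30 mm above the table; a push above about 40 mm tips it.
- green_bay: Fixed U-shaped bay with green backstop, right of the jar, nearer or farther than the blue bay. x axis: from mouth to backstop (to the robot's right, world -y, +-9 degrees), z up; origin on the table between the rails; no floor. Backstop 36 mm high, 84 wide, inner face x=+25 mm. Wood rails 22 mm high, 10 thick, inner faces y=+-32 mm for x>-23 mm, flaring to a mouth about 94 mm wide at x=-50 mm.
- home (a point): Point on the table in the green bay, 4 mm along the bay's x axis from its origin: where the centre of the jar's underside is when the jar touches the middle of the backstop. Axes as the green bay.
- blue_bay: Fixed bay of the same shape and axes, with a blue backstop, beside the green one (centres 13 to 18 cm apart). The date stamp stands in it; not to be used.
- stamp: Loose date stamp standing in the blue bay, to be left alone: black base 24 x 42 x 22 mm, brown knob 24 mm in diameter, 64 mm tall in all. Origin: centre of its underside.
- tape: Loose roll of tan tape lying flat at the near right, to be left alone: 104 mm in diameter, 25 mm high. Origin: centre of its underside.
Mind the look-alikes: they are no part of the job. There is more than one size of the jar; the one meant has the size given above.

How it is judged:
At the end, for the whole second after the job is handed in: The jar stands upright (within 3 degrees) and at rest on the table in the green bay, within 6 mm of touching its backstop and between its rails (within 14 mm of the middle) (x of jar in the frame of home between -0.006 and 0.006 m and y of jar in the frame of home between -0.014 and 0.014 m and angle between jar's own z axis and vertical below 0.05 rad and height (world z) of jar below 0.004 m and linear speed of jar below 0.01 m/s).
It fails at once if the jar is tipped by more than about 11 degrees (angle between jar's own z axis and vertical above 0.2 rad).
It fails at once if the jar is lifted more than 8 mm off the table (height (world z) of jar above 0.008 m).
It fails at once if the jar is knocked along faster than 0.5 m/s (linear speed of jar above 0.5 m/s).
It fails at once if the jar is pressed with more than 25 N (contact force between the fingers and jar above 25 N).
It fails at once if the date stamp or the tape roll is moved more than 15 mm (distance of any of stamp, tape from where it was at the start of the episode above 0.015 m).
It also fails if it takes over 51 s, if anything falls off the work surface, if the arm or the gripper's body presses on something with over 40 N, if the wrist force passes 120 N, or if a joint passes its speed limit or range.

## Working session

There is one attempt and no reset: what is moved stays moved. The work goes in short steps, Python scripts to look and compute and a tool call to move; the robot and the scene stay as the last step left them, time stands still between calls to the robot, and variables do not carry over. Pictures are saved under pics/ and viewed, at most 10 in all, crops included, and the job is handed in when it is done.

Besides the shell and the picture viewer there is one more tool, called after "Call:" as name(argument=value, ...) on one line, values as JSON. move_arm: Moves the arm, as the interface text tells. Its arguments: {"type":"object","properties":{"plan":{"type":"array"},"grip_force":{"type":"number"}},"required":["plan"]}

```bash
mkdir -p pics; ls
cat > h.py <<'E'
import numpy as np,cv2,pickle
from workcell import ctrl
def snap(n,tag):
    d=ctrl.get_image(n); pickle.dump(d,open(f'{tag}.pkl','wb'))
    cv2.imwrite(f'pics/{tag}.png',d['frame'][:,:,::-1]); return d
def cast(d,u,v,z):
    K=d['camera_matrix'];T=d['world_from_camera']
    r=T[:3,:3]@np.linalg.inv(K)@[u,v,1]; o=T[:3,3]
    return o+r*(z-o[2])/r[2]
E
python3 - <<'E'
from h import *
for n in('top','scene'):
    d=snap(n,n+'0'); print(d['world_from_camera'].round(3).tolist(),d['camera_matrix'].round(1).tolist())
s=ctrl.observe();print(s['ee_pos'],s['orientation'],s['t'])
E
```

```text
pics
[[0.031, -0.998, 0.051, 0.452], [-0.999, -0.032, -0.021, -0.041], [0.022, -0.05, -0.999, 1.085], [0.0, 0.0, 0.0, 1.0]] [[444.0, 0.0, 311.9], [0.0, 444.0, 197.8], [0.0, 0.0, 1.0]]
[[-0.848, -0.312, 0.428, 0.116], [-0.53, 0.511, -0.677, 0.526], [-0.008, -0.801, -0.598, 0.543], [0.0, 0.0, 0.0, 1.0]] [[462.9, 0.0, 324.1], [0.0, 462.9, 202.8], [0.0, 0.0, 1.0]]
[ 0.15135007 -0.6058812   0.22199899] [-6.67755080e-04  9.92519239e-01  1.22086466e-01 -9.10845894e-05] 0.1
```

View pics/top0.png

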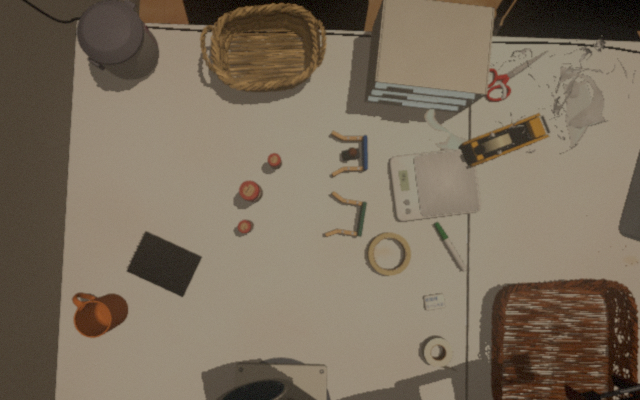

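View pics/scene0.png

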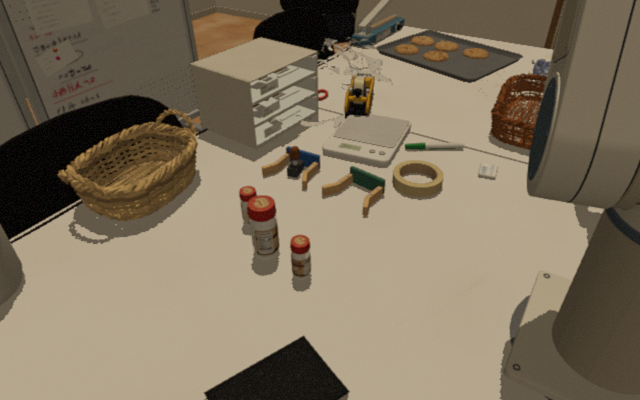

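The top view shows the larger jar at (250,190), with small look-alikes at (274,160) and (245,227). The green bay is at (345,217), the blue bay with the stamp at (350,155), and the tape at (388,254). Next I'll measure all of these.

```bash
cat > m.py <<'E'
from h import *
def comps(m,mn=15):
    n,l,s,c=cv2.connectedComponentsWithStats(m.astype(np.uint8))
    return [(l==i,s[i],c[i]) for i in range(1,n) if s[i][4]>=mn]
E
python3 - <<'E'
from m import *
for tag in('top0','scene0'):
    d=pickle.load(open(tag+'.pkl','rb')); hsv=cv2.cvtColor(d['frame'],cv2.COLOR_RGB2HSV)
    H,S,V=cv2.split(hsv); Z=d['z_map']
    K=d['camera_matrix'];T=d['world_from_camera']
    v,u=np.mgrid[:400,:640]
    P=np.stack([(u-K[0,2])/K[0,0]*Z,(v-K[1,2])/K[1,1]*Z,Z],-1)@T[:3,:3].T+T[:3,3]
    roi=(u>225)&(u<420)&(v>110)&(v<285)
    for nm,m in (('red',((H<8)|(H>172))&(S>120)&(V>50)),('green',(H>50)&(H<95)&(S>80)),('blue',(H>100)&(H<130)&(S>90)),('wood',(H>6)&(H<20)&(S>70)&(V>90))):
        for mm,s,c in comps(m&roi,25):
            p=P[mm&(Z>0)]
            print(tag,nm,s.tolist(),c.round(1),'zpct',np.percentile(p[:,2],[5,50,95]).round(3),'xy med',np.median(p[:,:2],0).round(3), p[:,:2].min(0).round(3),p[:,:2].max(0).round(3))
    # heights of jar tops
    if tag=='top0':
        for a in((274,160),(250,190),(245,227)):
            q=P[a[1]-12:a[1]+13,a[0]-12:a[0]+13].reshape(-1,3); q=q[q[:,2]>.06]
            print(a,len(q),q[:,2].max().round(3),np.percentile(q[:,2],80).round(3),q[:,:2].mean(0).round(3))
        big=cv2.resize(d['frame'][110:290,220:430],None,fx=3.3,fy=3.3,interpolation=cv2.INTER_CUBIC)
        cv2.imwrite('pics/crop.png',big[:,:,::-1])
E
```

```text
top0 red [268, 154, 13, 12, 55] [273.9 160.3] zpct [0.066 0.071 0.075] xy med [0.585 0.027] [0.576 0.014] [0.601 0.041]
top0 red [240, 181, 19, 19, 156] [249.4 190.6] zpct [0.099 0.106 0.109] xy med [0.513 0.075] [0.494 0.059] [0.534 0.098]
top0 red [238, 220, 13, 13, 61] [244.6 226.6] zpct [0.065 0.071 0.074] xy med [0.432 0.087] [0.421 0.077] [0.448 0.104]
top0 wood [331, 131, 32, 11, 150] [346.3 136.7] zpct [0.011 0.021 0.025] xy med [ 0.656 -0.141] [ 0.649 -0.179] [ 0.67  -0.104]
top0 wood [267, 153, 14, 13, 115] [273.2 158.6] zpct [0.06  0.071 0.075] xy med [0.591 0.03 ] [0.576 0.014] [0.612 0.05 ]
top0 wood [332, 166, 31, 11, 155] [346.8 169.5] zpct [0.003 0.021 0.025] xy med [ 0.578 -0.145] [ 0.561 -0.182] [ 0.587 -0.109]
top0 wood [239, 180, 23, 21, 253] [248.9 189.9] zpct [0.041 0.105 0.108] xy med [0.515 0.08 ] [0.493 0.057] [0.537 0.115]
top0 wood [331, 191, 32, 15, 164] [345.9 199.6] zpct [0.    0.021 0.025] xy med [ 0.503 -0.144] [ 0.493 -0.182] [ 0.524 -0.109]
top0 wood [237, 219, 16, 15, 141] [244.4 226.2] zpct [-0.001  0.07   0.074] xy med [0.434 0.091] [0.416 0.077] 
[... 2254 characters left out ...]
] zpct [0.005 0.013 0.02 ] xy med [ 0.368 -0.2  ] [ 0.355 -0.206] [ 0.379 -0.197]
scene0 wood [251, 194, 25, 16, 204] [261.6 201.6] zpct [0.104 0.106 0.108] xy med [0.515 0.081] [ 0.495 -0.052] [0.635 0.098]
scene0 wood [242, 206, 19, 19, 85] [246.8 217.2] zpct [0.006 0.023 0.081] xy med [0.588 0.046] [0.506 0.027] [0.616 0.103]
scene0 wood [271, 207, 7, 24, 44] [275.3 219.9] zpct [0.056 0.071 0.095] xy med [0.494 0.075] [0.492 0.067] [0.498 0.09 ]
scene0 wood [290, 234, 21, 14, 146] [299.4 239.5] zpct [-0.001  0.072  0.073] xy med [0.436 0.091] [0.42 0.01] [0.501 0.104]
scene0 wood [300, 262, 11, 12, 53] [305.6 268. ] zpct [0.017 0.024 0.033] xy med [0.421 0.102] [0.418 0.09 ] [0.427 0.109]
```

View pics/crop.png

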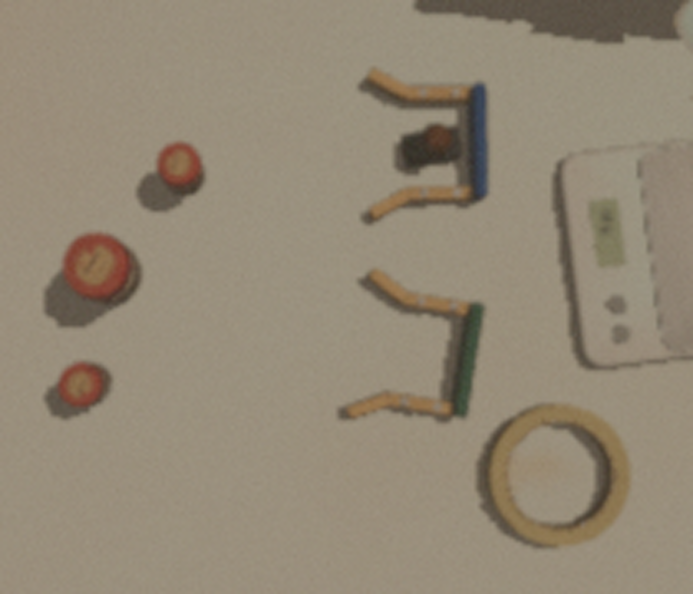

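Run:
```python
from m import *
d=pickle.load(open('scene0.pkl','rb')); H,S,V=cv2.split(cv2.cvtColor(d['frame'],cv2.COLOR_RGB2HSV));Z=d['z_map']
K=d['camera_matrix'];T=d['world_from_camera'];v,u=np.mgrid[:400,:640]
P=np.stack([(u-K[0,2])/K[0,0]*Z,(v-K[1,2])/K[1,1]*Z,Z],-1)@T[:3,:3].T+T[:3,3]
m=(H>50)&(H<95)&(S>80)&(u>345)&(u<390)&(v>160)&(v<195)
p=P[m]; p=p[(p[:,2]>.008)&(p[:,2]<.031)]
l=cv2.fitLine(p[:,:2].astype(np.float32),cv2.DIST_HUBER,0,.01,.01).ravel();print('face',l,len(p))
d=pickle.load(open('top0.pkl','rb')); H,S,V=cv2.split(cv2.cvtColor(d['frame'],cv2.COLOR_RGB2HSV))
m=(H>45)&(H<100)&(S>50)&(u>345)&(u<375)&(v>190)&(v<245)&(V<110)
for mm,s,c in comps(m,20):
    r=cv2.minAreaRect(np.argwhere(mm)[:,::-1].astype(np.float32));print('greentop',r); 
    b=np.array([cast(d,*q,.036)[:2] for q in cv2.boxPoints(r)]);print(b.round(4).tolist(),b.mean(0))
w=(H>6)&(H<20)&(S>70)&(V>90)
L=[]
for (a,b_) in((190,215),(225,240)):
    ys,xs=np.nonzero(w&(u>346-0*u)&(u<362)&(v>a)&(v<b_))
    q=np.array([cast(d,x,y,.022)[:2] for x,y in zip(xs,ys)],np.float32)
    print('rail',cv2.fitLine(q,cv2.DIST_HUBER,0,.01,.01).ravel().round(4),len(q))
for c in((249.4,190.6),): print('jar',cast(d,*c,.106))
```

```text
face [ 0.99169105 -0.12864245  0.45368275 -0.17437936] 242
greentop ((361.75677490234375, 218.45947265625), (1.972787857055664, 31.564605712890625), 9.462321281433105)
[[0.4233, -0.1746], [0.4973, -0.185], [0.4967, -0.1897], [0.4227, -0.1792]] [ 0.45998679 -0.18210689]
rail [ 0.1475  0.9891  0.4985 -0.1641] 75
rail [ 0.249   0.9685  0.4247 -0.1605] 50
jar [0.51306659 0.07711178 0.106     ]
```

Call:
move_arm(plan=[[31,-36,0,0,0,0,0.27],[31,-36,0,0,0,0,0.27],[31,-36,0,0,0,0,0.27],[31,-36,0,0,0,0,0.27],[31,-36,0,0,0,0,0.27],[31,-36,0,0,0,0,0.27],[31,-36,0,0,0,0,0.27],[31,-36,0,0,0,0,0.27]])

```text
t: 1.1
ee_pos: [0.3227, -0.2653, 0.2226]
orientation: [-0.0, 0.993, 0.122, -0.0]
force: [0.1, 0.1, 0.1]
width: 0.272
gripper_force: 0.0
```

Call:
move_arm(plan=[[31,-36,0,0,0,0,0.27],[31,-36,0,0,0,0,0.27],[31,-36,0,0,0,0,0.27],[31,-36,0,0,0,0,0.27],[31,-36,0,0,0,0,0.27],[31,-36,0,0,0,0,0.27],[31,-36,0,0,0,0,0.27],[31,-36,0,0,0,0,0.27]])

```text
t: 2.1
ee_pos: [0.4934, 0.0743, 0.2225]
orientation: [0.0, 0.993, 0.122, -0.0]
force: [0.7, -0.8, -0.5]
width: 0.268
gripper_force: 0.0
```

Call:
move_arm(plan=[[31,-36,0,0,0,0,0.27],[31,-36,0,0,0,0,0.27],[0,0,0,0,0,-1,0.27],[0,0,0,0,0,-1,0.27],[0,0,0,0,0,-1,0.27],[0,0,0,0,0,-1,0.27],[0,0,0,0,0,-1,0.27],[0,0,0,0,0,-1,0.27]])

```text
t: 3.1
ee_pos: [0.5355, 0.1575, 0.2223]
orientation: [-0.0, 0.856, 0.517, -0.0]
force: [-0.5, -0.9, -0.1]
width: 0.276
gripper_force: 0.0
```

```bash
cat > g.py <<'E'
from m import *
from scipy.spatial.transform import Rotation as Ro
def rel(target,theta,p):
    s=ctrl.observe(); w,x,y,z=s['orientation']; R=Ro.from_quat([x,y,z,w]); p=np.array([*p,0.]);p/=np.linalg.norm(p);k=np.array([0,0,1.])
    c,sn=np.cos(np.radians(theta)),np.sin(np.radians(theta))
    W=Ro.from_matrix(np.stack([-p*c-k*sn,np.cross(k,p),p*sn-k*c],1))
    print('t',round(s['t'],2),'pos',np.round(s['ee_pos'],4),'F',np.round(s['force'],1),'w',round(s['width'],3))
    d=np.array(target)-s['ee_pos']
    print('shift now mm',(R.inv().apply(d)*1000).round(1),'turn units',((R.inv()*W).as_rotvec()/np.radians(8)).round(2),'shift in goal frame',(W.inv().apply(d)*1000).round(1))
E
python3 -c "
from g import *
rel((.532,.165,.2),23,(-.050,-.2315))"
```

```text
t 3.1 pos [0.5355 0.1575 0.2223] F [-0.5 -0.9 -0.1] w 0.276
shift now mm [ 5.  -6.6 22.3] turn units [-0.39 -2.85 -1.91] shift in goal frame [14.8 -5.  18. ]
```

Call:
move_arm(plan=[[0,0,0,0,0,-0.96,0.27],[0,0,0,0,0,-0.96,0.27],[0,0,0,0,-0.96,0,0.27],[0,0,0,0,-0.96,0,0.27],[0,0,0,0,-0.96,0,0.27],[0,0,0,0,0,0,0.27]])

```text
t: 3.85
ee_pos: [0.5355, 0.159, 0.2213]
orientation: [0.124, 0.764, 0.614, -0.156]
force: [-0.1, -0.6, -0.4]
width: 0.272
gripper_force: 0.0
```

```bash
python3 -c "
from g import *
rel((.534,.175,.022),23,(-.050,-.2315))
snap('top','top1');snap('scene','scene1')"
```

```text
t 3.85 pos [0.5355 0.159  0.2213] F [-0.1 -0.6 -0.4] w 0.272
shift now mm [ 92.1  -4.5 177.4] turn units [-0.03  0.01 -0.03] shift in goal frame [ 91.9  -4.9 177.5]
```

View pics/scene1.png

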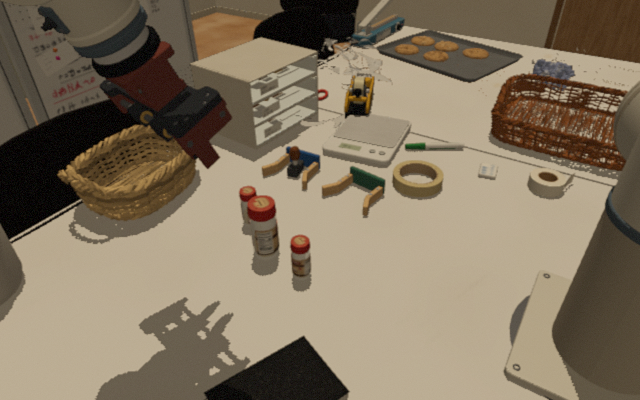

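The scene view shows the tool tilted, with its fingertips at (207,150) pointing towards the jar's side. The jar's foot is at (265,252). Next I'll lower the tool behind the jar.

Call:
move_arm(plan=[[18,-1,35,0,0,0,0.27],[18,-1,35,0,0,0,0.27],[18,-1,35,0,0,0,0.27],[18,-1,35,0,0,0,0.27],[10,-0.5,18,0,0,0,0.27],[10,0,18,0,0,0,0.27],[0,0,0,0,0,0,0.27]])

```text
t: 4.82
ee_pos: [0.5345, 0.1736, 0.0241]
orientation: [0.125, 0.765, 0.612, -0.156]
force: [0.3, -0.2, 0.7]
width: 0.268
gripper_force: 0.0
```

```bash
python3 -c "
from g import *
rel((.463+.2115*.0264,-.1545+.977*.0264,.022),23,(-.050,-.2315))
snap('scene','scene2')"
```

```text
t 4.83 pos [0.5345 0.1736 0.0241] F [ 0.3 -0.2  0.7] w 0.268
shift now mm [-283.9    1.8  123.1] turn units [-0.03  0.01 -0.05] shift in goal frame [-284.    -0.6  122.8]
```

View pics/scene2.png

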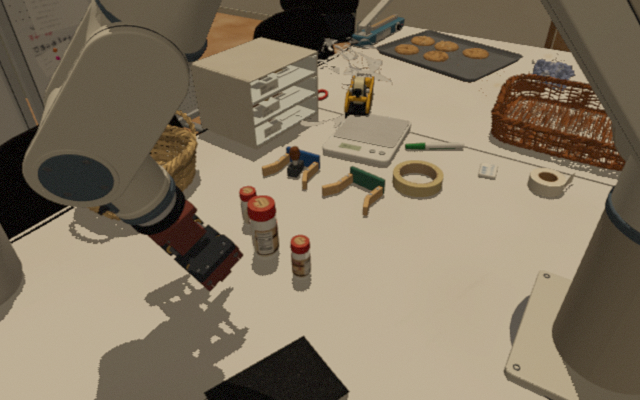

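Call:
move_arm(plan=[[0.8,0,1.9,0,0,0,0.27],[-9.2,0,3.9,0,0,0,0.27],[-9.2,0,3.9,0,0,0,0.27],[-9.2,0,3.9,0,0,0,0.27],[-9.2,0,3.9,0,0,0,0.27],[-9.2,0,3.9,0,0,0,0.27],[-4.6,0,1.95,0,0,0,0.27],[0,0,0,0,0,0,0.27]])

```text
t: 5.88
ee_pos: [0.5228, 0.12, 0.0227]
orientation: [0.125, 0.765, 0.612, -0.156]
force: [-0.1, 0.4, -0.0]
width: 0.271
gripper_force: 0.0
```

```bash
python3 -c "
from g import *
rel((.463+.2115*.0264,-.1545+.977*.0264,.022),23,(-.050,-.2315))
a=snap('top','top3')['frame'][130:260,200:400];b=snap('scene','scene3')['frame'][140:340,130:400]
a=cv2.resize(a,None,fx=2,fy=2);b=cv2.resize(b,None,fx=1.45,fy=1.3)
cv2.imwrite('pics/c3.png',np.hstack([a,b[:260]])[:,:,::-1])"
```

```text
t 5.88 pos [0.5228 0.12   0.0227] F [-0.1  0.4 -0. ] w 0.271
shift now mm [-233.9    1.5  100.3] turn units [-0.02  0.   -0.05] shift in goal frame [-234.    -0.5  100.1]
```

View pics/c3.png

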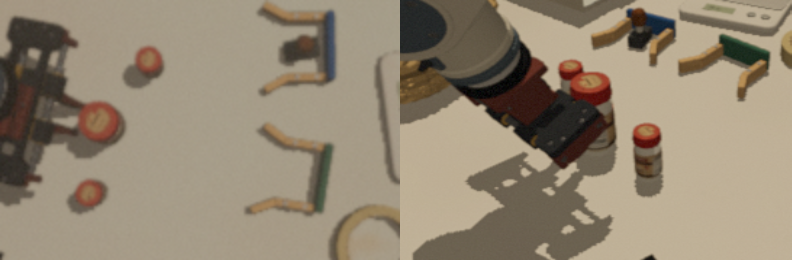

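The fingers straddle the big jar's centreline at crop (98,122), and the small jars lie to either side. Now I'll start the slow push.

Call:
move_arm(plan=[[-3.7,0,1.56,0,0,0,0.27],[-3.7,0,1.56,0,0,0,0.27],[-2.8,0,1.17,0,0,0,0.27],[-2.8,0,1.17,0,0,0,0.27],[-2.8,0,1.17,0,0,0,0.27],[-2.8,0,1.17,0,0,0,0.27],[-2.8,0,1.17,0,0,0,0.27],[-2.8,0,1.17,0,0,0,0.27]])

```text
t: 6.98
ee_pos: [0.517, 0.0946, 0.0229]
orientation: [0.125, 0.765, 0.613, -0.156]
force: [0.8, -0.2, 0.2]
width: 0.271
gripper_force: 0.7
```

Call:
move_arm(plan=[[-3.7,0,1.56,0,0,0,0.27],[-3.7,0,1.56,0,0,0,0.27],[-3.7,0,1.56,0,0,0,0.27],[-3.7,0,1.56,0,0,0,0.27],[-3.7,0,1.56,0,0,0,0.27],[-3.7,0,1.56,0,0,0,0.27]])

```text
t: 7.72
ee_pos: [0.5118, 0.0709, 0.0229]
orientation: [0.125, 0.765, 0.613, -0.156]
force: [0.0, 1.4, -0.3]
width: 0.273
gripper_force: 0.7
```

```bash
python3 -c "
from g import *
rel((.463+.2115*.0264,-.1545+.977*.0264,.022),23,(-.050,-.2315))
a=snap('top','top4')['frame'][130:260,200:400];b=snap('scene','scene4')['frame'][140:340,130:400]
a=cv2.resize(a,None,fx=2,fy=2);b=cv2.resize(b,None,fx=1.45,fy=1.3)
cv2.imwrite('pics/c4.png',np.hstack([a,b[:260]])[:,:,::-1])"
```

```text
t 7.72 pos [0.5118 0.0709 0.0229] F [ 0.   1.4 -0.3] w 0.273
shift now mm [-187.6    1.4   80.8] turn units [-0.02  0.   -0.05] shift in goal frame [-1.877e+02 -1.000e-01  8.070e+01]
```

View pics/c4.png

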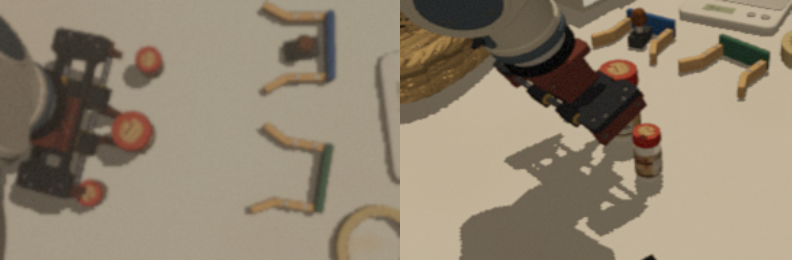

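The jar is sliding upright at crop (132,131), and small jar B at (90,193) hasn't moved. I'll carry on.

Call:
move_arm(plan=[[-3.7,0,1.57,0,0,0,0.27],[-3.7,0,1.57,0,0,0,0.27],[-3.7,0,1.57,0,0,0,0.27],[-3.7,0,1.57,0,0,0,0.27],[-3.7,0,1.57,0,0,0,0.27]])

```text
t: 8.45
ee_pos: [0.5074, 0.0513, 0.0229]
orientation: [0.125, 0.765, 0.613, -0.156]
force: [0.9, 1.1, 0.7]
width: 0.269
gripper_force: 0.7
```

Call:
move_arm(plan=[[-3.7,0,1.57,0,0,0,0.27],[-3.7,0,1.57,0,0,0,0.27],[-3.7,0,1.57,0,0,0,0.27],[-3.7,0,1.57,0,0,0,0.27],[-3.7,0,1.57,0,0,0,0.27],[-3.7,0,1.57,0,0,0,0.27]])

```text
t: 9.2
ee_pos: [0.5022, 0.0278, 0.023]
orientation: [0.125, 0.765, 0.613, -0.156]
force: [0.2, 1.5, 0.3]
width: 0.269
gripper_force: 0.7
```

```bash
cat > look.py <<'E'
from g import *
import sys
rel((.463+.2115*.0264,-.1545+.977*.0264,.022),23,(-.050,-.2315))
n=sys.argv[1]
T=snap('top','top'+n);a=T['frame'][130:260,200:400];b=snap('scene','scene'+n)['frame'][140:340,130:400]
H,S,V=cv2.split(cv2.cvtColor(T['frame'],cv2.COLOR_RGB2HSV));v,u=np.mgrid[:400,:640]
m=((H<8)|(H>172))&(S>110)&(V>50)&(u>225)&(u<420)&(v>110)&(v<285)
for mm,s,c in comps(m,25): print(c.round(1),s[2:],'at .106',cast(T,*c,.106)[:2].round(4),'at .073',cast(T,*c,.073)[:2].round(4))
a=cv2.resize(a,None,fx=2,fy=2);b=cv2.resize(b,None,fx=1.45,fy=1.3)
cv2.imwrite(f'pics/c{n}.png',np.hstack([a,b[:260]])[:,:,::-1])
E
python3 look.py 5
```

```text
t 9.2 pos [0.5022 0.0278 0.023 ] F [0.2 1.5 0.3] w 0.269
shift now mm [-146.9    1.4   63.5] turn units [-0.02  0.   -0.05] shift in goal frame [-147.     0.2   63.4]
[284. 200.] [ 20  19 176] at .106 [4.948e-01 2.000e-04] at .073 [0.4963 0.0016]
[253.  200.8] [ 8 13 36] at .106 [0.4908 0.0683] at .073 [0.4921 0.072 ]
[245.5 205.1] [ 9  6 26] at .106 [0.4808 0.0845] at .073 [0.4818 0.0887]
```

Call:
move_arm(plan=[[-4.6,0,1.97,0,0,0,0.27],[-4.6,0,1.97,0,0,0,0.27],[-4.6,0,1.97,0,0,0,0.27],[-4.6,0,1.97,0,0,0,0.27],[-4.6,0,1.97,0,0,0,0.27]])

```text
t: 9.93
ee_pos: [0.4967, 0.0033, 0.0229]
orientation: [0.125, 0.765, 0.613, -0.156]
force: [0.4, 2.4, -0.2]
width: 0.273
gripper_force: 0.8
```

Call:
move_arm(plan=[[-4.6,0,1.97,0,0,0,0.27],[-4.6,0,1.97,0,0,0,0.27],[-4.6,0,1.97,0,0,0,0.27],[-4.6,0,1.97,0,0,0,0.27],[-4.6,0,1.97,0,0,0,0.27]])

```text
t: 10.55
ee_pos: [0.4912, -0.0211, 0.0228]
orientation: [0.125, 0.765, 0.613, -0.156]
force: [0.2, 1.9, -0.1]
width: 0.266
gripper_force: 0.8
```

Call:
move_arm(plan=[[-4.6,0,1.97,0,0,0,0.27],[-4.6,0,1.97,0,0,0,0.27],[-4.6,0,1.97,0,0,0,0.27],[-4.6,0,1.97,0,0,0,0.27],[-4.6,0,1.97,0,0,0,0.27]])

```text
t: 11.18
ee_pos: [0.4857, -0.0455, 0.0228]
orientation: [0.125, 0.765, 0.613, -0.156]
force: [0.4, 1.3, 0.2]
width: 0.268
gripper_force: 0.8
```

```bash
python3 look.py 6
```

```text
t 11.18 pos [ 0.4857 -0.0455  0.0228] F [0.4 1.3 0.2] w 0.268
shift now mm [-77.9   1.4  34. ] turn units [-0.02  0.   -0.05] shift in goal frame [-77.9   0.8  33.9]
[275.8 159.2] [12 12 44] at .106 [0.5846 0.0215] at .073 [0.589  0.0236]
[316.4 208.3] [ 20  20 164] at .106 [ 0.4786 -0.0718] at .073 [ 0.4795 -0.0729]
```

View pics/c6.png

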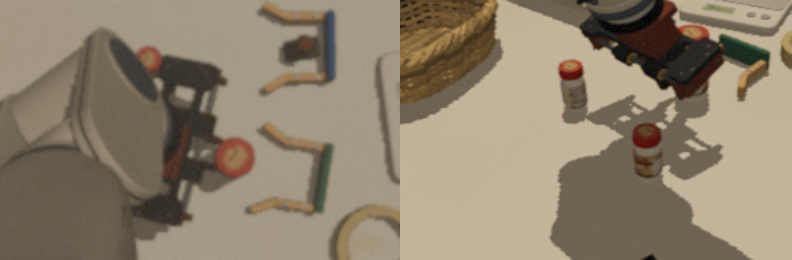

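The small jars are untouched, and the jar at crop (234,157) is lined up with the bay mouth. I'll push it on into the bay.

Call:
move_arm(plan=[[-4.6,0,1.97,0,0,0,0.27],[-4.6,0,1.97,0,0,0,0.27],[-4.6,0,1.97,0,0,0,0.27],[-4.6,0,1.97,0,0,0,0.27],[-4.6,0,1.97,0,0,0,0.27],[-4.6,0,1.97,0,0,0,0.27],[-4.6,0,1.97,0,0,0,0.27]])

```text
t: 12.15
ee_pos: [0.4781, -0.0797, 0.0227]
orientation: [0.125, 0.765, 0.613, -0.156]
force: [1.1, 1.6, 0.2]
width: 0.273
gripper_force: 0.9
```

Call:
move_arm(plan=[[-4.6,0,1.97,0,0,0,0.27],[-4.6,0,1.97,0,0,0,0.27],[-4.6,0,1.97,0,0,0,0.27],[-3.7,0,1.57,0,0,0,0.27],[-3.7,0,1.57,0,0,0,0.27],[-3.7,0,1.57,0,0,0,0.27],[-1.8,0,0.8,0,0,0,0.27]])

```text
t: 13.02
ee_pos: [0.4717, -0.108, 0.0226]
orientation: [0.125, 0.765, 0.612, -0.156]
force: [-0.1, 1.3, 1.1]
width: 0.266
gripper_force: 0.9
```

```bash
python3 look.py 7
```

```text
t 13.03 pos [ 0.4717 -0.108   0.0226] F [-0.1  1.3  1.1] w 0.266
shift now mm [-19.    1.5   8.8] turn units [-0.02  0.01 -0.05] shift in goal frame [-19.    1.3   8.8]
[272.8 158.6] [12 12 42] at .106 [0.5858 0.0281] at .073 [0.5903 0.0304]
[344.2 215.2] [ 20  19 163] at .106 [ 0.4653 -0.1337] at .073 [ 0.4658 -0.1368]
```

View pics/c7.png

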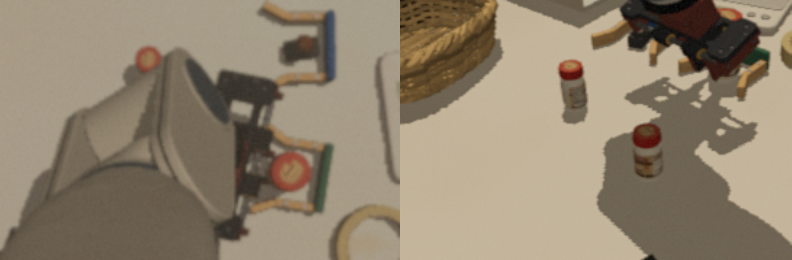

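The jar at crop (291,171) is centred between the rails, about 2 cm short of the backstop. I'll slow down from here.

Call:
move_arm(plan=[[-2.3,0,1.0,0,0,0,0.27],[-2.3,0,1.0,0,0,0,0.27],[-2.3,0,1.0,0,0,0,0.27],[-2.3,0,1.0,0,0,0,0.27],[-2.3,0,1.0,0,0,0,0.27],[-1.8,0,0.8,0,0,0,0.27],[0,0,0,0,0,0,0.27]])

```text
t: 14.0
ee_pos: [0.4686, -0.1221, 0.0225]
orientation: [0.125, 0.765, 0.612, -0.156]
force: [-0.0, 0.7, 1.5]
width: 0.275
gripper_force: 0.7
```

Call:
move_arm(plan=[[-0.9,0,0.4,0,0,0,0.27],[-0.9,0,0.4,0,0,0,0.27],[0,0,0,0,0,0,0.27]])

```text
t: 14.38
ee_pos: [0.4683, -0.1238, 0.0225]
orientation: [0.125, 0.765, 0.613, -0.156]
force: [0.4, 2.5, 1.9]
width: 0.269
gripper_force: 1.1
```

Call:
move_arm(plan=[[-0.9,0,0.4,0,0,0,0.27],[0,0,0,0,0,0,0.27]])

```text
t: 14.62
ee_pos: [0.468, -0.1248, 0.0225]
orientation: [0.125, 0.765, 0.613, -0.156]
force: [0.3, 2.2, 1.0]
width: 0.268
gripper_force: 1.2
```

Call:
move_arm(plan=[[-0.9,0,0.4,0,0,0,0.27],[0,0,0,0,0,0,0.27]])

```text
t: 14.88
ee_pos: [0.4678, -0.1258, 0.0224]
orientation: [0.125, 0.765, 0.613, -0.156]
force: [1.1, 1.1, 1.8]
width: 0.266
gripper_force: 1.2
```

Call:
move_arm(plan=[[-0.9,0,0.4,0,0,0,0.27],[0,0,0,0,0,0,0.27]])

```text
t: 15.12
ee_pos: [0.4676, -0.1268, 0.0224]
orientation: [0.125, 0.765, 0.613, -0.156]
force: [1.0, 2.8, 2.1]
width: 0.271
gripper_force: 1.2
```

Call:
move_arm(plan=[[-0.7,0,0.3,0,0,0,0.27],[0,0,0,0,0,0,0.27]])

```text
t: 15.38
ee_pos: [0.4674, -0.1275, 0.0224]
orientation: [0.125, 0.765, 0.613, -0.156]
force: [0.9, 2.6, 2.0]
width: 0.276
gripper_force: 1.2
```

```bash
python3 look.py 8
```

```text
t 15.38 pos [ 0.4674 -0.1275  0.0224] F [0.9 2.6 2. ] w 0.276
shift now mm [-0.7  1.4  0.8] turn units [-0.02  0.   -0.05] shift in goal frame [-0.7  1.4  0.8]
[274.1 160.2] [13 13 66] at .106 [0.5823 0.0251] at .073 [0.5867 0.0273]
[352.8 217.5] [ 20  19 171] at .106 [ 0.4608 -0.1528] at .073 [ 0.4611 -0.1566]
```

Call:
move_arm(plan=[[-0.7,0,0.3,0,0,0,0.27],[0,0,0,0,0,0,0.27]])

```text
t: 15.72
ee_pos: [0.4674, -0.1278, 0.0224]
orientation: [0.125, 0.765, 0.613, -0.155]
force: [0.1, 5.5, 1.9]
width: 0.269
gripper_force: 2.6
```

Call:
move_arm(plan=[[-0.7,0,0.3,0,0,0,0.27],[0,0,0,0,0,0,0.27]])

```text
t: 15.98
ee_pos: [0.4675, -0.1281, 0.0224]
orientation: [0.125, 0.765, 0.613, -0.155]
force: [1.2, 8.9, 4.3]
width: 0.271
gripper_force: 4.3
```

Call:
move_arm(plan=[[-0.7,0,0.3,0,0,0,0.27],[0,0,0,0,0,0,0.27]])

```text
t: 16.23
ee_pos: [0.4676, -0.1283, 0.0224]
orientation: [0.125, 0.765, 0.613, -0.154]
force: [0.9, 13.8, 5.6]
width: 0.273
gripper_force: 6.1
```

The force has risen and the motion has stopped, so the jar is against the backstop. I'll back off straight.

Call:
move_arm(plan=[[1.8,0,-0.8,0,0,0,0.27],[1.8,0,-0.8,0,0,0,0.27],[3.7,0,-1.57,0,0,0,0.27],[7.4,0,-3.1,0,0,0,0.27],[9.2,0,-3.9,0,0,0,0.27],[9.2,0,-3.9,0,0,0,0.27],[0,0,0,0,0,0,0.27],[0,0,0,0,0,0,0.27]])

```text
t: 17.23
ee_pos: [0.4747, -0.0945, 0.0224]
orientation: [0.125, 0.765, 0.613, -0.156]
force: [0.6, -0.2, -0.2]
width: 0.269
gripper_force: 0.0
```

```bash
python3 look.py 9
```

```text
t 17.23 pos [ 0.4747 -0.0945  0.0224] F [ 0.6 -0.2 -0.2] w 0.269
shift now mm [-31.8   1.5  14. ] turn units [-0.02  0.01 -0.05] shift in goal frame [-31.8   1.2  14. ]
[352.6 217.5] [ 20  19 172] at .106 [ 0.461  -0.1523] at .073 [ 0.4613 -0.1561]
```

View pics/c9.png

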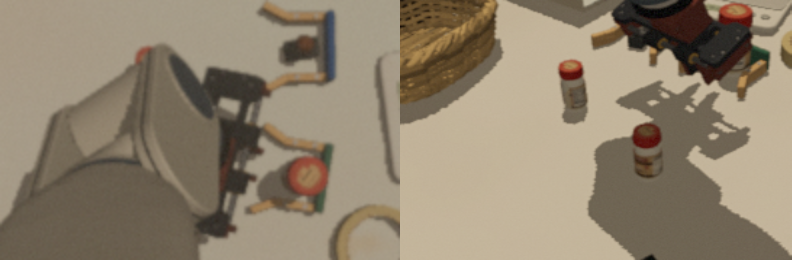

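The jar stands upright at crop (307,176) against the green backstop and midway between the rails. The arm is clear of it.

```bash
python3 -c "
from workcell import ctrl
print(ctrl.hand_in())"
```

```text
the job is handed in; nothing more can be done
None
```

I slid the red-capped jar upright into the green bay, seated it against the backstop near the middle, and handed the job in at about 17 s; the stamp and tape were never touched, and no verdict came back.

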